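# Roll a specimen vial into the label reader

## Task

Roll the capped glass vial along the aluminium tray by pushing its side, slowly and without gripping or lifting it, over the mark line, down to the light flap in the mouth of the label reader, and on against the flap until it meets the firm plunger hidden behind. Press it on the plunger with a steady gentle push of about 6 newtons for about a second so that it registers (over 9 N cracks the glass), then ease off slowly, so that the flap's spring does not throw it back, and leave the vial lying still against the flap. Leave the things around the tray where they are.

Things in the scene. Friction and masses are not known exactly. Their poses are not given: they have to be found in the camera images.
- tray: Fixed aluminium tray. Origin on the bench (z = 0) on its centre line; x is the rolling direction, towards the reader, y across, z up. Floor level, 12 mm above the bench, from x = -154 to +100 mm. Side rails: inner faces at y = -48 and +48 mm, 6 mm thick, tops 22 mm above the bench. A lip 18 mm above the bench closes the back end, x = -160 to -154 mm.
- reader: Fixed white label reader straddling the tray's far end; same origin and axes as the tray. Hood from x = 162 to 260 mm, 150 mm wide, roof 46 to 58 mm above the bench. In its mouth, face at x = 150 mm, stands a black slotted flap, 72 mm wide, 14 to 41 mm above the bench, which slides straight back (+x) up to 36 mm against a light spring, 0.5 N at first, 1.2 N at most.
- hood_edge (a point): Middle of the front top edge of the roof (tray frame x = 162, y = 0, z = 58 mm). The hidden plunger's face stands 3 to 33 mm behind the flap's face, set differently each time, never measured: it must be felt. It gives from 1 N on, 4 N more per mm, hard end after 4 mm. With the vial pressed on it the pushed side stays 5 mm or more short of this edge.
- mark (a point): Middle of the thin black mark line across the tray's floor (tray frame x = 100, y = 0, z = 12 mm). From here to x = 190 mm the floor slopes down at 5 degrees towards the flap; a vial let go on the slope rolls gently down by itself until it rests against the flap, its axis then at x = 135 mm in the tray's frame.
- vial: Loose amber glass vial with white cap and paper label, a plain cylinder 30 mm in diameter, 90 mm long with the cap, about 60 g, lying across the level floor. Origin: its middle, on its axis. Its y axis is the cylinder axis, along the tray's y; x and z turn as it rolls. 3 mm play to each rail. Pushed and let go on the level, it rolls on for a few cm.
- jar: Bystander: whitish jar with a red lid, 68 mm diameter, 100 mm high, standing beside the tray on its -y side. Origin: centre of its underside.
- slide_box: Bystander: closed grey slide box, 100 x 85 x 32 mm, beside the tray on its -y side. Origin: centre of its underside.
- carton: Bystander: cardboard carton, 85 x 110 x 60 mm, beside the tray on its -y side. Origin: centre of its underside.
Mind the look-alikes: they are no part of the job. There is more than one size of the vial; the job needs the largest.

How it is judged:
By the outcome, as a careful person would: the job done as asked, in the order asked, and still so for the second after the job is handed in, with the robot touching nothing.
It also fails if it takes over 66 s, if anything falls off the work surface, if the arm or the gripper's body presses on something with over 40 N, if the wrist force passes 120 N, or if a joint passes its speed limit or range.

## Robot

A 7-joint arm with a two-finger parallel gripper is mounted at the origin on the work surface. World frame = base frame: x ahead of the robot, y to its left, z up, the work surface at z = 0. Lengths are in m, angles in rad, forces in N, time in s.
With the tool pointing down it reaches from about 0.425 to 0.875 m from the base axis. Payload 4.7 kg.
Tool frame: the origin (TCP) lies at the very end of the fingers, on their centre line; the grasp point (between the pads) lies 19 mm behind it (grip_point_offset is the distance from the TCP to the grasp point, in m); z points along the fingers, y is the line along which they close (so a half turn about z gives the same grasp; the last joint's range is limited). The gripper opens to 85 mm and grips with 20 to 120 N. Pads are 22 mm wide; open, the fingers measure 114 mm over their backs; the gripper's body (76 mm by 85 mm) begins 54 mm behind the grasp point. The pads swing forward as they close: fully open they stand 13 mm farther back than shut.
Start: joints at [-1.313, 0.321, -0.07, 1.45, 0.023, 1.371, -0.057], TCP at [0.157, 0.631, 0.231] pointing down, gripper open.
Joint ranges: [-2.86, 2.86], [-0.3, 2.09], [-1.38, 1.24], [0.06, 2.45], [-1.56, 4.7], [0.09, 2.05], [-2.69, 2.69]. Speed limits (rad/s): [2.57, 2.57, 3.14, 3.14, 3.14, 3.14, 3.14].

## Interface

Orientations are given as a rotation vector (axis times angle).
In Python, from plant import observe, grab_frame, camera_params, hand_in, search_frame, mark_of, grip_point_offset gives the robot as it stands. The module is installed in compiled form; this text tells all that it offers.
- The arm moves only by the tool apply_moves, never from a script. Its argument "moves" is a list that holds one entry, the list of rows, each a list of 5 numbers: the opening, from 0 (shut) to 1 (fully open), then the shift along the world's x, y, z in m, then the turn about the world's z in rad. In form: [[[fingers, dx, dy, dz, spin], ...]]. A call has exactly 10 rows; each row is the pose to reach, as a shift and turn from the pose commanded when the call began; what a row does not reach only later rows make up. A row lasts 1/12 s, in which the tool goes at most 41.7 mm and 7.16 degrees, less where a joint would pass 70% of its speed; a pose out of reach is approached as far as the arm can. A call with a gripper value outside its range is refused whole. The fingers move at their own pace and stop on an object; "newtons" is the grip in N (left out, the last holds). Time passes only in rows, so rows that repeat a pose let the fingers close, or fill a call up. It gives the time, the measured TCP pose, the force, the opening and the grip force at its end, in the units of the state.
- observe(): the state, without advancing time (a new reading comes with each control period).
- grab_frame(name): name is "scene" or "top" or "wrist"; returns (picture, depth): 400x640x3 uint8, red, green, blue; 400x640 float32, m along the optical axis (not along the pixel's ray), 0 where there is no reading.
- camera_params(name): a dict with "fx", "fy", "cx", "cy" (pixels), "world_from_camera" (4x4, takes a point from camera to world coordinates). Camera axes: x right, y up, looking along -z (the intrinsics and any distortion apply to the point x, -y, -z); pixel columns grow to the right and rows downward; lengths in m; the calibration is good to about 2 mm. A picture is of the moment at which its call begins: read the wrist's pose just before it. camera_params takes no time and is no camera call; for the wrist camera it gives the pose at the moment of the call.
- hand_in(): hands the job in; it is judged then, once.
Trained networks look in the newest picture that a camera, given by its name, has taken for a name from the list of things; names that differ only in an ending like _2 or _b are one class to them, and where a whole thing is asked for, a point or a joint stands for the part that bears it (a point fixed in the world has none). Each returns a list of dicts, best first, with "conf" (0 to 1); they miss things now and then, are a little off and sometimes report something else, mostly with a low value. They report only what shows in the picture. A call takes as long as a camera call. They do not tell look-alikes from the thing itself.
- search_frame(camera, query): "at" ([x, y, z] in m, in world coordinates, good to about 4 mm: the middle of the surface that is visible of it).
- mark_of(camera, query): "at" ([x, y, z] in m, in world coordinates, good to about 4 mm: a listed point, or the origin of a listed thing).
The state is a dict: "clock": time; "joint_positions": joint angles; "joint_velocities": joint speeds; "tau": joint torques, N m; "ee_pos": TCP position; "orientation": TCP orientation; "ft_force": force on the tool from outside, world axes, zero at the start; "moment": the same for the moment, N m; "gripper_width": finger opening in m; "grasp_force": force on a finger pad.
Only numpy, scipy, OpenCV 4.12 (cv2) and the standard library are available. Lean on these libraries where they do the work, as an engineer would, in place of code of your own. Each camera call takes 0.05 s, during which the arm holds its last target. There are 200 camera calls.

## Working session

There is one attempt and no reset: what is moved stays moved. The work goes in short steps, Python scripts to look and compute and a tool call to move; the robot and the scene stay as the last step left them, time stands still between calls to the robot, and variables do not carry over. Pictures are saved under pics/ and viewed, at most 10 in all, crops included, and the job is handed in when it is done.

Besides the shell and the picture viewer there is one more tool, called after "Call:" by a JSON object that holds its "api" and its "payload", one argument or row to a line. apply_moves: Moves the arm, as the interface text tells. Its arguments: {"type":"object","properties":{"moves":{"type":"array"},"newtons":{"type":"number"}},"required":["moves"]}

```bash
mkdir -p pics; python3 - <<'E'
from plant import *
import cv2,numpy as np
o=observe();print(o['clock'],o['ee_pos'],o['orientation'],o['ft_force'],o['gripper_width'],grip_point_offset)
ims=[]
for c in("scene","top"):
    p,d=grab_frame(c);ims.append(p);np.savez(f"pics/{c}.npz",p=p,d=d)
    cv2.imwrite(f"pics/{c}0.png",p[:,:,::-1])
    for q in("vial","tray","reader"):
        print(c,q,[(np.round(r["at"],3).tolist(),round(r["conf"],2)) for r in search_frame(c,q)][:4])
    for q in("vial","hood_edge","mark","tray","reader","jar","slide_box","carton"):
        print(c,"mark",q,[(np.round(r["at"],3).tolist(),round(r["conf"],2)) for r in mark_of(c,q)][:4])
    P=camera_params(c);print(P)
print(observe()['clock'])
E
```

```text
0.0 [0.15683259 0.63022937 0.23019254] [-3.81955264e-01 -3.11813773e+00  3.10876840e-03] [ 0.39328994  0.13268077 -0.40692077] 0.08498362203354051 0.0187
scene vial [([0.568, -0.12, 0.035], 0.9), ([0.544, -0.32, 0.022], 0.85), ([0.42, -0.112, 0.02], 0.68)]
scene tray [([0.61, 0.038, 0.01], 0.67)]
scene reader [([0.664, 0.143, 0.058], 0.81)]
scene mark vial [([0.552, -0.117, 0.027], 0.92), ([0.411, -0.104, 0.013], 0.84), ([0.534, -0.325, 0.013], 0.62)]
scene mark hood_edge [([0.625, 0.109, 0.053], 0.64)]
scene mark mark [([0.61, 0.051, 0.01], 0.65), ([0.58, -0.044, -0.003], 0.21)]
scene mark tray [([0.581, -0.041, -0.004], 0.62), ([0.63, 0.106, 0.053], 0.3)]
scene mark reader [([0.583, -0.044, -0.003], 0.3)]
scene mark jar [([0.8, 0.098, -0.005], 0.77)]
scene mark slide_box [([0.717, -0.211, -0.0], 0.79)]
scene mark carton [([0.757, -0.087, 0.003], 0.87)]
{'fx': 484.32164054912386, 'fy': 484.32164054912386, 'cx': 330.6341818818119, 'cy': 196.08848704104534, 'world_from_camera': array([[ 0.29572454, -0.63430701,  0.71428398,  1.28940486],
       [ 0.95508647,  0.21111007, -0.20794798, 
[... 412 characters left out ...]
0.117, 0.023], 0.56), ([0.532, -0.324, 0.011], 0.51)]
top mark hood_edge [([0.626, 0.108, 0.056], 0.93)]
top mark mark [([0.607, 0.052, 0.02], 0.7)]
top mark tray []
top mark reader []
top mark jar [([0.798, 0.098, 0.0], 0.94)]
top mark slide_box [([0.721, -0.214, -0.001], 0.61)]
top mark carton [([0.759, -0.08, -0.001], 0.88)]
{'fx': 444.531908519548, 'fy': 444.531908519548, 'cx': 323.4583846524831, 'cy': 200.68320674158372, 'world_from_camera': array([[ 0.00185062,  0.98712654, -0.15993049,  0.47519007],
       [-0.9999967 ,  0.00211166,  0.00146226, -0.0531454 ],
       [ 0.00178115,  0.15992726,  0.98712719,  1.00998076],
       [ 0.        ,  0.        ,  0.        ,  1.        ]])}
1.2
```

View pics/scene0.png

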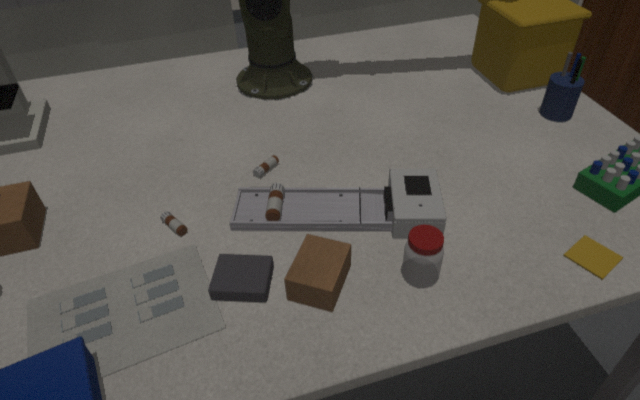

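View pics/top0.png

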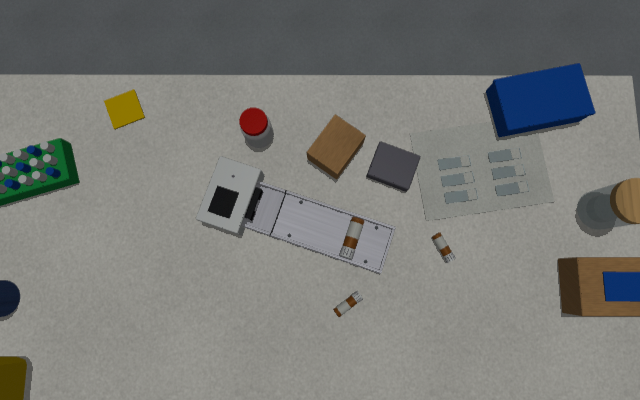

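Candidates for the vial, in scene pixels: (275,203) on the tray, (266,165) on the bench and (174,224) on the bench. The one on the tray is the largest and lies across the floor as described, so I choose it. Next I'll fit the tray and take the close crop.

```bash
cat > h.py <<'E'
from plant import *
import cv2,numpy as np
def cloud(c,d):
    P=camera_params(c);v,u=np.mgrid[:400,:640]
    X=np.stack([(u-P['cx'])/P['fx']*d,-(v-P['cy'])/P['fy']*d,-d],-1)
    T=P['world_from_camera'];return X@T[:3,:3].T+T[:3,3]
E
python3 - <<'E'
from h import *
for c in("scene","top"):
    z=np.load(f"pics/{c}.npz");W=cloud(c,z['d']);ok=z['d']>0
    b=ok&(np.abs(W[...,2])<.006)&(np.abs(W[...,0]-.55)<.2)&(np.abs(W[...,1])<.3)
    print(c,"bench",np.median(W[b][:,2]),W[b][:,2].std())
    z0=np.median(W[b][:,2])
    Z=W[...,2]-z0
    a=np.deg2rad(71.5);e=np.array([np.cos(a),np.sin(a)]);n=np.array([-e[1],e[0]])
    r=W[...,:2]-[.5755,-.044]; s=r@e;t=r@n
    m=ok&(Z>.006)&(Z<.03)&(np.abs(s)<.20)&(np.abs(t)<.075)
    m=cv2.morphologyEx(m.astype(np.uint8),cv2.MORPH_OPEN,np.ones((3,3),np.uint8))
    k,l,st,_=cv2.connectedComponentsWithStats(m);i=1+st[1:,4].argmax();m=l==i
    q=W[m][:,:2]
    R=cv2.minAreaRect((q*1000).astype(np.float32));print("rect",R)
    # edges: per s-bin min/max t -> line fits
    S=s[m];Tt=t[m];bins=np.arange(-.1,.11,.006);lo=[];hi=[]
    for x in bins:
        k=np.abs(S-x)<.003
        if k.sum()>5: lo.append((x,Tt[k].min()));hi.append((x,Tt[k].max()))
    for nm,L in(("lo",lo),("hi",hi)):
        L=np.array(L);f=np.polyfit(L[:,0],L[:,1],1);g=np.abs(np.polyval(f,L[:,0])-L[:,1])<.003;f=np.polyfit(L[g,0],L[g,1],1);print(nm,"yaw",71.5+np.rad2deg(np.arctan(f[0])),"off",f[1],g.sum(),len(g))
    v=ok&(Z>.034)&(Z<.05)&(np.abs(s)<.14)&(np.abs(t)<.045);vp=W[v]
    print("vial",np.median(vp,0)-[0,0,z0],np.percentile(s[v],[2,50,98]),np.percentile(t[v],[2,50,98]),Z[v].max(),v.sum(),"axis",np.rad2deg(np.arctan2(*np.linalg.svd(vp[:,:2]-vp[:,:2].mean(0),full_matrices=False)[2][0][::-1])))
p=cv2.imread("pics/top0.png")[150:290,190:400];q=cv2.imread("pics/scene0.png")[140:250,160:450]
cv2.imwrite("pics/crop.png",np.vstack([cv2.resize(p,(640,350*640//525),interpolation=2)[:340],cv2.resize(q,(640,243),interpolation=2)]))
E
```

```text
scene bench 0.0003373596635596332 0.001414138336973555
rect ((580.7471313476562, -45.935272216796875), (323.7573547363281, 116.45388793945312), 70.57263946533203)
lo yaw 71.30878938181469 off -0.06026138958771199 35 35
hi yaw 73.60463590589416 off 0.04742379857843809 7 35
vial [ 0.5550053  -0.11575805  0.03999248] [-0.08801268 -0.07431324 -0.0634998 ] [-0.04405628 -0.00392747  0.03994868] 0.043836055462046164 356 axis -18.459111050429268
top bench 0.00043874916866470937 0.0018334073181490605
rect ((578.2108154296875, -43.3197021484375), (327.1643981933594, 109.51892852783203), 71.34506225585938)
lo yaw 71.29702448767225 off -0.056179409190041614 35 35
hi yaw 71.21430213524962 off 0.05191332144867878 35 35
vial [ 0.55185695 -0.1167861   0.0398455 ] [-0.08895922 -0.07630755 -0.06376726] [-0.04314697  0.00030302  0.04227126] 0.046856213882997655 477 axis 161.1225416285626
```

View pics/crop.png

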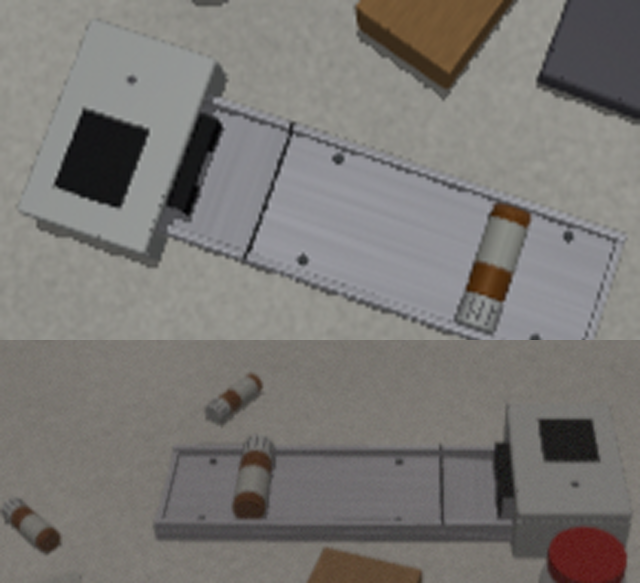

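Call:
{"api": "apply_moves", "payload": {
  "moves": [
    [[0.4, 0.03, -0.02, 0.02, -0.1], [0.4, 0.06, -0.04, 0.03, -0.2], [0.4, 0.09, -0.06, 0.04, -0.3], [0.4, 0.12, -0.09, 0.05, -0.4], [0.4, 0.15, -0.12, 0.05, -0.5], [0.4, 0.18, -0.15, 0.05, -0.6], [0.4, 0.205, -0.18, 0.05, -0.7], [0.4, 0.23, -0.21, 0.05, -0.8], [0.4, 0.255, -0.24, 0.05, -0.9], [0.4, 0.28, -0.27, 0.05, -1.0]]
  ]
}}

```text
clock: 2.03
ee_pos: [0.438, 0.359, 0.2817]
orientation: [-1.837, -2.549, -0.001]
ft_force: [0.1, 0.1, 0.6]
gripper_width: 0.0342
grasp_force: 0.0
```

The crop confirms the choice. The large amber vial lies across the tray at top px (352,237), cap towards +y. The flap is at top px (254,204) and the mark line at (278,212). The tray's yaw is 71.3° and its origin is about (0.577, -0.045).

Call:
{"api": "apply_moves", "payload": {
  "moves": [
    [[0.4, 0.01, -0.038, 0, -0.08], [0.4, 0.02, -0.076, 0, -0.16], [0.4, 0.03, -0.114, 0, -0.24], [0.4, 0.04, -0.152, 0, -0.32], [0.4, 0.05, -0.19, 0, -0.4], [0.4, 0.06, -0.228, 0, -0.48], [0.4, 0.065, -0.266, 0, -0.56], [0.4, 0.07, -0.304, 0, -0.62], [0.4, 0.075, -0.342, 0, -0.654], [0.4, 0.08, -0.38, 0, -0.654]]
  ]
}}

```text
clock: 2.87
ee_pos: [0.5168, -0.0211, 0.2817]
orientation: [2.555, 1.828, 0.002]
ft_force: [0.9, 0.1, -0.1]
gripper_width: 0.0344
grasp_force: 0.0
```

Call:
{"api": "apply_moves", "payload": {
  "moves": [
    [[0.4, 0.006, -0.036, -0.01, 0], [0.4, 0.012, -0.072, -0.03, 0], [0.4, 0.018, -0.108, -0.06, 0], [0.4, 0.024, -0.133, -0.09, 0], [0.4, 0.024, -0.133, -0.12, 0], [0.4, 0.024, -0.133, -0.15, 0], [0.4, 0.024, -0.133, -0.18, 0], [0.4, 0.024, -0.133, -0.2, 0], [0.4, 0.024, -0.133, -0.2, 0], [0.4, 0.024, -0.133, -0.2, 0]]
  ]
}}

```text
clock: 3.7
ee_pos: [0.5403, -0.1522, 0.0809]
orientation: [-2.553, -1.83, 0.003]
ft_force: [0.4, -0.4, 0.6]
gripper_width: 0.0343
grasp_force: 0.0
```

```bash
python3 - <<'E'
from h import *
o=observe();print(o['clock'],o['ee_pos'],o['orientation'],o['ft_force'],o['gripper_width'])
p,d=grab_frame("scene");q,d2=grab_frame("top")
cv2.imwrite("pics/b.png",np.vstack([cv2.resize(p[100:250,180:450],(640,356),interpolation=2),cv2.resize(q[180:280,240:420],(640,356),interpolation=2)[:240]])[:,:,::-1])
E
```

```text
3.7 [ 0.54034737 -0.15215256  0.08089426] [-2.55269332 -1.82970023  0.00275746] [ 0.44491893 -0.37088109  0.55063042] 0.034281411880732485
```

View pics/b.png

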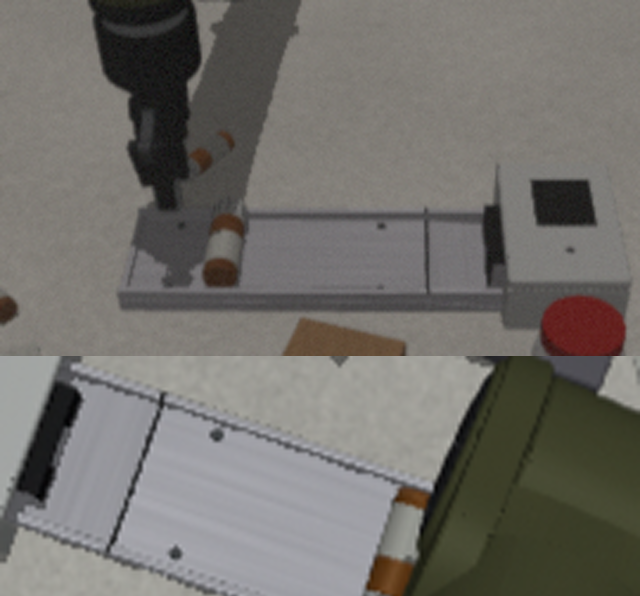

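The fingers hang over the tray behind the vial (vial at about px (224,250) in the upper half), with clear space around them. I'll descend now.

Call:
{"api": "apply_moves", "payload": {
  "moves": [
    [[0.4, 0, 0, -0.015, 0], [0.4, 0, 0, -0.03, 0], [0.4, 0, 0, -0.04, 0], [0.4, 0, 0, -0.046, 0], [0.4, 0, 0, -0.05, 0], [0.4, 0, 0, -0.054, 0], [0.4, 0, 0, -0.056, 0], [0.4, 0, 0, -0.058, 0], [0.4, 0, 0, -0.06, 0], [0.4, 0, 0, -0.06, 0]]
  ]
}}

```text
clock: 4.63
ee_pos: [0.5409, -0.1522, 0.0212]
orientation: [-2.553, -1.83, 0.0]
ft_force: [0.4, -0.5, 0.0]
gripper_width: 0.034
grasp_force: 0.0
```

```bash
python3 - <<'E'
from h import *
o=observe();print(o['clock'],o['ee_pos'],o['ft_force'])
p,d=grab_frame("scene")
cv2.imwrite("pics/c.png",cv2.resize(p[140:240,200:320],(720,600),interpolation=2)[:,:,::-1])
E
```

```text
4.6333 [ 0.54089568 -0.15218838  0.02122109] [ 0.38032528 -0.52671033  0.03432673]
```

View pics/c.png

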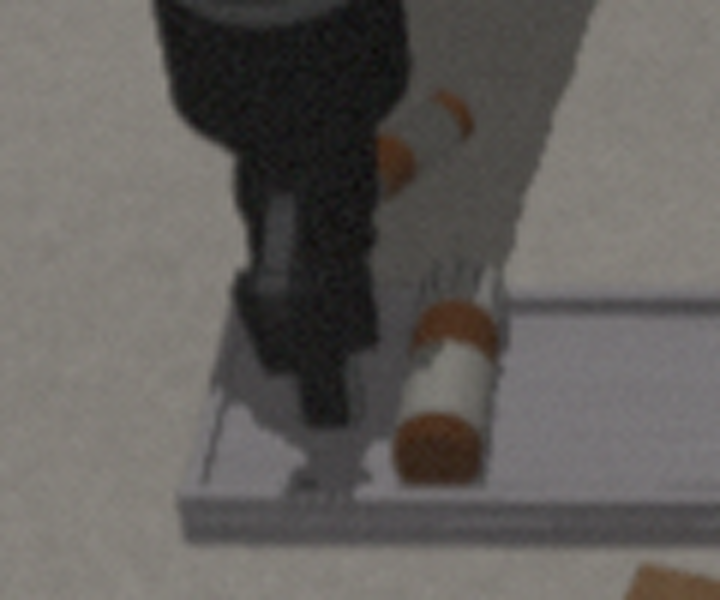

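```bash
python3 - <<'E'
from h import *
o=observe();tc=o['ee_pos'];a=np.deg2rad(71.28);e=np.array([np.cos(a),np.sin(a)]);n=np.array([-e[1],e[0]])
for c in("scene",):
    p,d=grab_frame(c);W=cloud(c,d);r=W[...,:2]-tc[:2];s=r@e*1000;t=r@n*1000;z=W[...,2]*1000
    m=(d>0)&(np.abs(s)<60)&(np.abs(t)<60)&(z>14)&(p.max(-1)<60)
    for lo in range(14,150,6):
        k=m&(z>=lo)&(z<lo+6)
        if k.sum()>3:print(c,lo,k.sum(),np.percentile(s[k],[0,3,50,97,100]).round(1),np.percentile(t[k],[5,95]).round(1))
    V=(d>0)&(z>36)&(z<46)&(s>20)&(s<60)&(np.abs(t)<45)&(p[...,0]>75);print("vial s",np.percentile(s[V],[2,50,98]),V.sum())
print(camera_params("wrist"))
p,d=grab_frame("wrist");cv2.imwrite("pics/w.png",p[:,:,::-1])
E
```

```text
scene 20 21 [ 2.8  2.9 33.2 48.3 49.7] [-47.6  17.5]
scene 26 58 [-9.3 -5.2 34.8 51.7 52. ] [-46.8  17. ]
scene 32 55 [-7.1 -4.4 10.  48.9 50.4] [-47.2  17.1]
scene 38 37 [-10.2  -7.2   5.5  40.5  42.7] [-45.9  18.8]
scene 44 29 [-7.5 -6.2  5.5 10.9 11.4] [-31.8  17.9]
scene 50 21 [-7.9 -6.4  6.7 10.6 10.7] [-32.3  16.8]
scene 56 7 [ 8.3  8.3  8.9 10.8 10.8] [16.2 21.4]
scene 62 9 [ 9.5  9.6 11.4 12.4 12.4] [-28.5  27.5]
scene 68 31 [-11.7  -9.6  10.8  12.8  13.2] [-50.   33.4]
scene 74 50 [-12.  -10.2   2.6  12.8  13.4] [-51.3  -0.9]
scene 80 26 [-10.7  -9.3  10.6  12.6  13.8] [-54.3  49. ]
scene 86 51 [-12.4  -9.2   8.7  16.5  16.6] [-56.2  17.8]
scene 92 53 [-16.1 -13.6   9.8  16.8  16.9] [-59.1  20.1]
scene 98 37 [-14.9 -13.3  11.4  16.2  16.8] [-59.8  12.1]
scene 104 34 [-14.7 -14.6  12.   17.   17.1] [-54.6  13. ]
scene 110 30 [-17.6 -16.4  12.1  17.4  18.7] [-49.9   8.9]
scene 116 50 [-16.7 -12.7  12.3  19.3  19.6] [-56.    8.9]
scene 122 65 [-18.8 -16.8   4.8  19.1  19.5] [-59.3 -13.9]
scene 128 72 [-19.2 -17.8   3.9  17.5  19.4] [-46.3 -12. ]
scene 134 39 [-10.5 -10.1   3.1  11.   11. ] [-40.8 -23.2]
scene 140 33 [-9.7 -9.   2.1 10.3 10.5] [-39.7 -31.1]
scene 146 33 [-12.3 -10.6   3.4  28.7  34.5] [-38.6 -26.1]
vial s [26.48582521 40.64602117 49.61456544] 176
{'fx': 325.51664086311314, 'fy': 325.51664086311314, 'cx': 321.0792879858537, 'cy': 199.4742067825814, 'world_from_camera': array([[ 9.46937966e-01,  3.04109487e-01,  1.04047621e-01,
         5.67529192e-01],
       [-3.21416357e-01,  8.95832963e-01,  3.06879174e-01,
        -7.39184360e-02],
       [ 1.15580238e-04, -3.24038148e-01,  9.46044008e-01,
         1.64234168e-01],
       [ 0.00000000e+00,  0.00000000e+00,  0.00000000e+00,
         1.00000000e+00]])}
```

View pics/w.png

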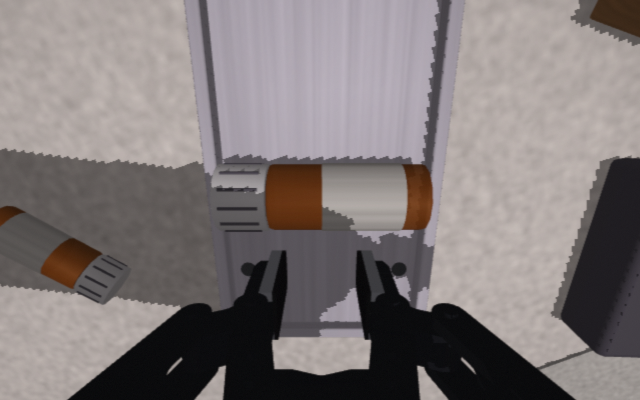

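The pad front face is about 11 mm ahead of the TCP and stays clear of the roof zone. The vial is centred between the fingers in the wrist view (wrist px about (322,197)). I'll start the slow push.

Call:
{"api": "apply_moves", "payload": {
  "moves": [
    [[0.4, 0.0004, 0.0012, 0, 0], [0.4, 0.0008, 0.0024, 0, 0], [0.4, 0.0013, 0.0038, 0, 0], [0.4, 0.0018, 0.0052, 0, 0], [0.4, 0.0023, 0.0067, 0, 0], [0.4, 0.0028, 0.0082, 0, 0], [0.4, 0.0033, 0.0097, 0, 0], [0.4, 0.0039, 0.0115, -0.001, 0], [0.4, 0.0045, 0.0133, -0.001, 0], [0.4, 0.0051, 0.0151, -0.001, 0]]
  ]
}}

```text
clock: 5.62
ee_pos: [0.546, -0.1369, 0.0203]
orientation: [-2.553, -1.83, 0.0]
ft_force: [0.8, -0.6, 0.2]
gripper_width: 0.034
grasp_force: 0.0
```

Call:
{"api": "apply_moves", "payload": {
  "moves": [
    [[0.4, 0.0007, 0.0021, 0, 0], [0.4, 0.0014, 0.0042, 0, 0], [0.4, 0.0022, 0.0065, 0, 0], [0.4, 0.003, 0.0088, 0, 0], [0.4, 0.0038, 0.0112, 0, 0], [0.4, 0.0046, 0.0136, 0, 0], [0.4, 0.0054, 0.016, 0, 0], [0.4, 0.0062, 0.0183, 0, 0], [0.4, 0.007, 0.0207, 0, 0], [0.4, 0.0078, 0.0231, 0, 0]]
  ]
}}

```text
clock: 6.45
ee_pos: [0.5539, -0.1138, 0.0204]
orientation: [2.553, 1.83, 0.0]
ft_force: [0.9, 0.2, 0.8]
gripper_width: 0.0339
grasp_force: 0.0
```

Call:
{"api": "apply_moves", "payload": {
  "moves": [
    [[0.4, 0.0008, 0.0024, 0, 0], [0.4, 0.0016, 0.0047, 0, 0], [0.4, 0.0024, 0.0071, 0, 0], [0.4, 0.0032, 0.0095, 0, 0], [0.4, 0.004, 0.0118, 0, 0], [0.4, 0.0048, 0.0142, 0, 0], [0.4, 0.0056, 0.0166, 0, 0], [0.4, 0.0064, 0.0189, 0, 0], [0.4, 0.0072, 0.0213, 0, 0], [0.4, 0.008, 0.0237, 0, 0]]
  ]
}}

```text
clock: 7.28
ee_pos: [0.5619, -0.0901, 0.0204]
orientation: [2.553, 1.83, 0.0]
ft_force: [-0.2, 0.3, -0.1]
gripper_width: 0.0344
grasp_force: 0.0
```

```bash
cat >> h.py <<'E'
a=np.deg2rad(71.28);e=np.array([np.cos(a),np.sin(a)]);n=np.array([-e[1],e[0]]);O=np.array([.5773,-.0447])
def status(name=None):
    o=observe();tc=o['ee_pos'];f=o['ft_force']
    print("t",round(o['clock'],2),"tcp s,t,z",((tc[:2]-O)@e*1e3).round(1),((tc[:2]-O)@n*1e3).round(1),round(tc[2]*1e3,1),"F along",round(f[:2]@e,2),"across",round(f[:2]@n,2),"z",round(f[2],2))
    p,d=grab_frame("wrist");W=cloud("wrist",d);r=W[...,:2]-O;s=r@e*1e3;t=r@n*1e3;z=W[...,2]*1e3
    s0=(tc[:2]-O)@e*1e3
    V=(d>0)&(s>s0+13)&(s<s0+110)&(s<158)&(np.abs(t)<42)&(z>25)&(z<50)&(p.max(-1)>40)
    for q in(-30,-10,10,30):
        k=V&(np.abs(t-q)<8)
        if k.sum()>20: print("  t",q,"s",np.percentile(s[k],[3,50,97]).round(1),"top z",np.percentile(z[k],95).round(1))
    if name: cv2.imwrite(f"pics/{name}.png",p[:,:,::-1])
E
python3 -c "
from h import *
status('w2')"
```

```text
t 7.28 tcp s,t,z -47.9 0.0 20.4 F along 0.23 across 0.26 z -0.09
  t -30 s [-31.6 -16.3  -7.2] top z 42.4
  t -10 s [-31.6 -16.2  -7.1] top z 42.5
  t 10 s [-31.9 -16.4  -7.6] top z 42.1
  t 30 s [-32.  -16.6  -7.2] top z 42.3
```

View pics/w2.png

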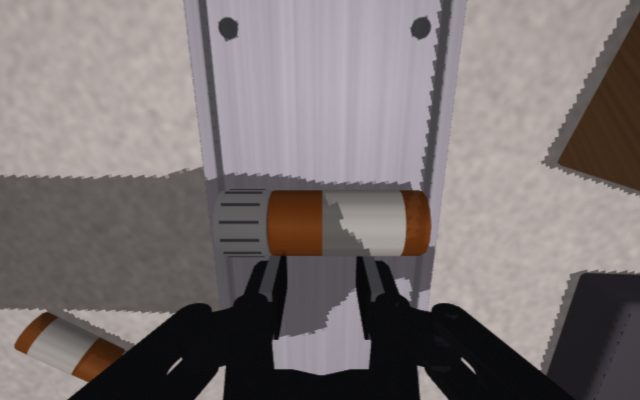

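The vial rolls square ahead of the fingers: wrist px about (322,222), axis at tray x ≈ -20 mm. I'll continue at 30 mm/s.

Call:
{"api": "apply_moves", "payload": {
  "moves": [
    [[0.4, 0.0008, 0.0024, 0, 0], [0.4, 0.0016, 0.0047, 0, 0], [0.4, 0.0024, 0.0071, 0, 0], [0.4, 0.0032, 0.0095, 0, 0], [0.4, 0.004, 0.0118, 0, 0], [0.4, 0.0048, 0.0142, 0, 0], [0.4, 0.0056, 0.0166, 0, 0], [0.4, 0.0064, 0.0189, 0, 0], [0.4, 0.0072, 0.0213, 0, 0], [0.4, 0.008, 0.0237, 0, 0]]
  ]
}}

```text
clock: 8.17
ee_pos: [0.5699, -0.0664, 0.0203]
orientation: [2.553, 1.83, 0.0]
ft_force: [-1.1, -0.2, 0.1]
gripper_width: 0.0345
grasp_force: 0.0
```

Call:
{"api": "apply_moves", "payload": {
  "moves": [
    [[0.4, 0.0008, 0.0024, 0, 0], [0.4, 0.0016, 0.0047, 0, 0], [0.4, 0.0024, 0.0071, 0, 0], [0.4, 0.0032, 0.0095, 0, 0], [0.4, 0.004, 0.0118, 0, 0], [0.4, 0.0048, 0.0142, 0, 0], [0.4, 0.0056, 0.0166, 0, 0], [0.4, 0.0064, 0.0189, 0, 0], [0.4, 0.0072, 0.0213, 0, 0], [0.4, 0.008, 0.0237, 0, 0]]
  ]
}}

```text
clock: 9.0
ee_pos: [0.5779, -0.0427, 0.0203]
orientation: [2.553, 1.83, -0.0]
ft_force: [0.3, -0.8, 0.4]
gripper_width: 0.0345
grasp_force: 0.0
```

Call:
{"api": "apply_moves", "payload": {
  "moves": [
    [[0.4, 0.0008, 0.0024, 0, 0], [0.4, 0.0016, 0.0047, 0, 0], [0.4, 0.0024, 0.0071, 0, 0], [0.4, 0.0032, 0.0095, 0, 0], [0.4, 0.004, 0.0118, 0, 0], [0.4, 0.0048, 0.0142, 0, 0], [0.4, 0.0056, 0.0166, 0, 0], [0.4, 0.0064, 0.0189, 0, 0], [0.4, 0.0072, 0.0213, 0, 0], [0.4, 0.008, 0.0237, 0, 0]]
  ]
}}

```text
clock: 9.83
ee_pos: [0.5859, -0.019, 0.0203]
orientation: [2.553, 1.83, -0.0]
ft_force: [-0.1, 0.9, 0.3]
gripper_width: 0.034
grasp_force: 0.0
```

Call:
{"api": "apply_moves", "payload": {
  "moves": [
    [[0.4, 0.0008, 0.0024, 0, 0], [0.4, 0.0016, 0.0047, 0, 0], [0.4, 0.0024, 0.0071, 0, 0], [0.4, 0.0032, 0.0095, 0, 0], [0.4, 0.004, 0.0118, 0, 0], [0.4, 0.0048, 0.0142, 0, 0], [0.4, 0.0056, 0.0166, 0, 0], [0.4, 0.0064, 0.0189, 0, 0], [0.4, 0.0072, 0.0213, 0, 0], [0.4, 0.008, 0.0237, 0, 0]]
  ]
}}

```text
clock: 10.67
ee_pos: [0.5939, 0.0047, 0.0203]
orientation: [2.553, 1.83, 0.0]
ft_force: [0.1, -1.0, -0.0]
gripper_width: 0.034
grasp_force: 0.0
```

```bash
python3 -c "
from h import *
status()"
```

```text
t 10.67 tcp s,t,z 52.1 0.1 20.3 F along -0.9 across -0.38 z -0.04
  t -30 s [68.8 84.1 93.2] top z 42.4
  t -10 s [68.6 84.  93. ] top z 42.5
  t 10 s [68.9 83.7 92.6] top z 42.1
  t 30 s [68.4 83.6 93. ] top z 42.4
```

Call:
{"api": "apply_moves", "payload": {
  "moves": [
    [[0.4, 0.0007, 0.0021, 0, 0], [0.4, 0.0014, 0.0042, 0, 0], [0.4, 0.0021, 0.0063, 0, 0], [0.4, 0.0028, 0.0084, 0, 0], [0.4, 0.0035, 0.0105, 0, 0], [0.4, 0.0042, 0.0125, 0, 0], [0.4, 0.0048, 0.0142, 0, 0], [0.4, 0.0054, 0.016, 0, 0], [0.4, 0.006, 0.0177, 0, 0], [0.4, 0.0065, 0.0192, 0, 0]]
  ]
}}

```text
clock: 11.55
ee_pos: [0.6004, 0.0238, 0.0203]
orientation: [2.553, 1.83, -0.0]
ft_force: [0.3, -0.1, -0.1]
gripper_width: 0.0342
grasp_force: 0.0
```

Call:
{"api": "apply_moves", "payload": {
  "moves": [
    [[0.4, 0.0005, 0.0015, 0, 0], [0.4, 0.001, 0.003, 0, 0], [0.4, 0.0015, 0.0045, 0, 0], [0.4, 0.002, 0.006, 0, 0], [0.4, 0.0025, 0.0075, 0, 0], [0.4, 0.003, 0.009, -0.0003, 0], [0.4, 0.0035, 0.0105, -0.0006, 0], [0.4, 0.004, 0.012, -0.0009, 0], [0.4, 0.0045, 0.0135, -0.0012, 0], [0.4, 0.005, 0.015, -0.0015, 0]]
  ]
}}

```text
clock: 12.38
ee_pos: [0.6054, 0.0388, 0.0188]
orientation: [2.553, 1.83, -0.0]
ft_force: [-0.2, -0.4, -0.2]
gripper_width: 0.0341
grasp_force: 0.0
```

```bash
python3 -c "
from h import *
status('w3')"
```

```text
t 12.38 tcp s,t,z 88.1 0.2 18.8 F along -0.41 across 0.07 z -0.24
  t -30 s [122.4 136.7 148.7] top z 39.9
  t -10 s [122.2 136.5 148.6] top z 39.9
  t 10 s [122.7 136.4 146.4] top z 39.3
  t 30 s [121.3 136.5 148.4] top z 39.7
```

View pics/w3.png

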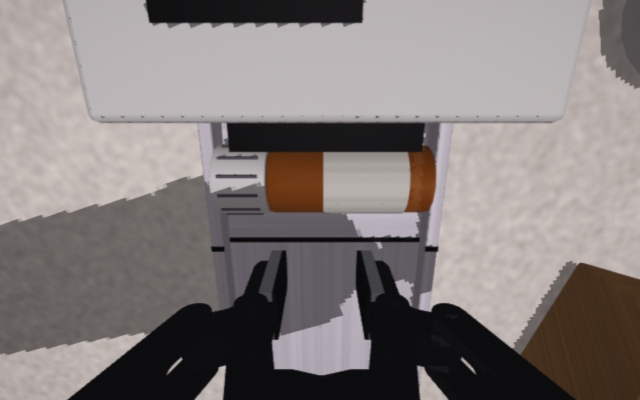

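The vial crossed the mark line (wrist row 240) and rests square against the flap at row 150. I'll move up behind it and take a force baseline.

Call:
{"api": "apply_moves", "payload": {
  "moves": [
    [[0.4, 0.0007, 0.002, 0, 0], [0.4, 0.0014, 0.004, -0.0003, 0], [0.4, 0.0021, 0.006, -0.0006, 0], [0.4, 0.0028, 0.008, -0.0009, 0], [0.4, 0.0033, 0.0097, -0.0012, 0], [0.4, 0.0038, 0.0114, -0.0015, 0], [0.4, 0.0043, 0.0128, -0.0015, 0], [0.4, 0.0047, 0.0138, -0.0015, 0], [0.4, 0.005, 0.0147, -0.0015, 0], [0.4, 0.0051, 0.0152, -0.0015, 0]]
  ]
}}

```text
clock: 13.27
ee_pos: [0.6105, 0.054, 0.0174]
orientation: [2.553, 1.83, 0.0]
ft_force: [-0.3, -0.2, 0.5]
gripper_width: 0.0341
grasp_force: 0.0
```

```bash
cat >> h.py <<'E'
def force(N=4):
    F=[observe()['ft_force']]
    for i in range(N): grab_frame("wrist");F.append(observe()['ft_force'])
    F=np.array(F);o=observe();tc=o['ee_pos'];l=F[:,:2]@e
    print("t",round(o['clock'],2),"s",((tc[:2]-O)@e*1e3).round(2),"z",round(tc[2]*1e3,1),"Falong",l.mean().round(2),"sd",l.std().round(2),"across",(F[:,:2]@n).mean().round(2),"Fz",F[:,2].mean().round(2))
E
python3 -c "
from h import *
force(8);status()"
```

```text
t 13.67 s 103.89 z 17.4 Falong -0.03 sd 0.42 across -0.02 Fz 0.26
t 13.67 tcp s,t,z 103.9 0.2 17.4 F along 0.42 across -0.06 z 0.61
  t -30 s [122.8 136.5 145.4] top z 39.8
  t -10 s [122.8 136.5 145.4] top z 39.8
  t 10 s [122.9 136.2 144.9] top z 39.2
  t 30 s [121.4 136.  145.1] top z 39.5
```

Call:
{"api": "apply_moves", "payload": {
  "moves": [
    [[0.4, 0.0002, 0.0005, 0, 0], [0.4, 0.0004, 0.001, 0, 0], [0.4, 0.0006, 0.0015, 0, 0], [0.4, 0.0008, 0.002, 0, 0], [0.4, 0.0009, 0.0025, 0, 0], [0.4, 0.0011, 0.003, 0, 0], [0.4, 0.0012, 0.0035, 0, 0], [0.4, 0.0014, 0.004, 0, 0], [0.4, 0.0015, 0.0044, 0, 0], [0.4, 0.0016, 0.0047, 0, 0]]
  ]
}}

```text
clock: 14.55
ee_pos: [0.6119, 0.0583, 0.0173]
orientation: [2.553, 1.83, -0.001]
ft_force: [-0.2, -0.4, -0.1]
gripper_width: 0.0342
grasp_force: 0.3
```

```bash
python3 -c "
from h import *
force();status()"
```

```text
t 14.75 s 108.87 z 17.3 Falong -0.53 sd 0.24 across -0.24 Fz -0.11
t 14.75 tcp s,t,z 108.9 0.3 17.3 F along -0.66 across 0.19 z -0.11
  t -30 s [124.1 137.6 149.4] top z 39.8
  t -10 s [124.2 137.6 149.2] top z 39.9
  t 10 s [123.5 137.2 145.9] top z 39.3
  t 30 s [124.5 137.3 146. ] top z 39.6
```

Call:
{"api": "apply_moves", "payload": {
  "moves": [
    [[0.4, 0.0001, 0.0002, 0, 0], [0.4, 0.0001, 0.0005, 0, 0], [0.4, 0.0002, 0.0007, 0, 0], [0.4, 0.0003, 0.0009, 0, 0], [0.4, 0.0004, 0.0012, 0, 0], [0.4, 0.0005, 0.0014, 0, 0], [0.4, 0.0006, 0.0017, 0, 0], [0.4, 0.0006, 0.0019, 0, 0], [0.4, 0.0006, 0.0019, 0, 0], [0.4, 0.0006, 0.0019, 0, 0]]
  ]
}}

```text
clock: 15.63
ee_pos: [0.6127, 0.0606, 0.0173]
orientation: [2.553, 1.83, 0.0]
ft_force: [-0.5, -0.2, -0.3]
gripper_width: 0.0344
grasp_force: 0.2
```

```bash
python3 -c "
from h import *
force()"
```

```text
t 15.83 s 111.04 z 17.4 Falong -0.36 sd 0.63 across -0.15 Fz 0.27
```

Call:
{"api": "apply_moves", "payload": {
  "moves": [
    [[0.4, 0.0001, 0.0002, 0, 0], [0.4, 0.0001, 0.0003, 0, 0], [0.4, 0.0002, 0.0005, 0, 0], [0.4, 0.0002, 0.0006, 0, 0], [0.4, 0.0003, 0.0008, 0, 0], [0.4, 0.0003, 0.0009, 0, 0], [0.4, 0.0004, 0.0011, 0, 0], [0.4, 0.0004, 0.0012, 0, 0], [0.4, 0.0004, 0.0012, 0, 0], [0.4, 0.0004, 0.0012, 0, 0]]
  ]
}}

```text
clock: 16.67
ee_pos: [0.613, 0.0617, 0.0173]
orientation: [2.553, 1.83, 0.0]
ft_force: [-0.3, -0.5, 0.1]
gripper_width: 0.0342
grasp_force: 0.3
```

```bash
python3 -c "
from h import *
force(3)"
```

```text
t 16.82 s 112.29 z 17.4 Falong -0.81 sd 0.5 across 0.33 Fz -0.72
```

Call:
{"api": "apply_moves", "payload": {
  "moves": [
    [[0.4, 0.0001, 0.0002, 0, 0], [0.4, 0.0001, 0.0003, 0, 0], [0.4, 0.0002, 0.0005, 0, 0], [0.4, 0.0002, 0.0006, 0, 0], [0.4, 0.0003, 0.0008, 0, 0], [0.4, 0.0003, 0.0009, 0, 0], [0.4, 0.0004, 0.0011, 0, 0], [0.4, 0.0004, 0.0012, 0, 0], [0.4, 0.0004, 0.0012, 0, 0], [0.4, 0.0004, 0.0012, 0, 0]]
  ]
}}

```text
clock: 17.65
ee_pos: [0.6134, 0.063, 0.0173]
orientation: [2.553, 1.83, 0.0]
ft_force: [-0.9, -1.0, -0.4]
gripper_width: 0.0341
grasp_force: 0.3
```

```bash
python3 -c "
from h import *
force(3)"
```

```text
t 17.8 s 113.53 z 17.4 Falong -0.73 sd 0.34 across -0.11 Fz -0.14
```

Call:
{"api": "apply_moves", "payload": {
  "moves": [
    [[0.4, 0.0001, 0.0002, 0, 0], [0.4, 0.0001, 0.0003, 0, 0], [0.4, 0.0002, 0.0005, 0, 0], [0.4, 0.0002, 0.0006, 0, 0], [0.4, 0.0003, 0.0008, 0, 0], [0.4, 0.0003, 0.0009, 0, 0], [0.4, 0.0004, 0.0011, 0, 0], [0.4, 0.0004, 0.0012, 0, 0], [0.4, 0.0004, 0.0012, 0, 0], [0.4, 0.0004, 0.0012, 0, 0]]
  ]
}}

```text
clock: 18.63
ee_pos: [0.6138, 0.0641, 0.0174]
orientation: [2.553, 1.83, 0.0]
ft_force: [-0.0, 0.2, -0.3]
gripper_width: 0.034
grasp_force: 0.3
```

```bash
python3 -c "
from h import *
force(3)"
```

```text
t 18.78 s 114.76 z 17.4 Falong 0.19 sd 0.36 across 0.3 Fz -0.57
```

Call:
{"api": "apply_moves", "payload": {
  "moves": [
    [[0.4, 0.0001, 0.0002, 0, 0], [0.4, 0.0001, 0.0003, 0, 0], [0.4, 0.0002, 0.0005, 0, 0], [0.4, 0.0002, 0.0006, 0, 0], [0.4, 0.0003, 0.0008, 0, 0], [0.4, 0.0003, 0.0009, 0, 0], [0.4, 0.0004, 0.0011, 0, 0], [0.4, 0.0004, 0.0012, 0, 0], [0.4, 0.0004, 0.0012, 0, 0], [0.4, 0.0004, 0.0012, 0, 0]]
  ]
}}

```text
clock: 19.62
ee_pos: [0.6142, 0.0653, 0.0173]
orientation: [2.553, 1.83, 0.0]
ft_force: [0.2, -1.2, -0.9]
gripper_width: 0.0343
grasp_force: 0.3
```

```bash
python3 -c "
from h import *
force(3);status()"
```

```text
t 19.77 s 116.03 z 17.4 Falong -0.78 sd 0.29 across -0.34 Fz -0.54
t 19.77 tcp s,t,z 116.0 0.3 17.4 F along -1.02 across -0.76 z -0.84
  t -30 s [130.9 143.5 151.8] top z 38.9
  t -10 s [130.9 143.5 151.9] top z 38.9
  t 10 s [130.9 143.6 151.6] top z 38.6
  t 30 s [131.5 143.5 151.8] top z 38.9
```

Call:
{"api": "apply_moves", "payload": {
  "moves": [
    [[0.4, 0.0001, 0.0002, 0, 0], [0.4, 0.0001, 0.0003, 0, 0], [0.4, 0.0002, 0.0005, 0, 0], [0.4, 0.0002, 0.0006, 0, 0], [0.4, 0.0003, 0.0008, 0, 0], [0.4, 0.0003, 0.0009, 0, 0], [0.4, 0.0004, 0.0011, 0, 0], [0.4, 0.0004, 0.0012, 0, 0], [0.4, 0.0004, 0.0012, 0, 0], [0.4, 0.0004, 0.0012, 0, 0]]
  ]
}}

```text
clock: 20.65
ee_pos: [0.6146, 0.0665, 0.0174]
orientation: [2.553, 1.83, 0.0]
ft_force: [0.1, -0.3, -0.5]
gripper_width: 0.0342
grasp_force: 0.3
```

```bash
python3 -c "
from h import *
force(3)"
```

```text
t 20.8 s 117.26 z 17.4 Falong -0.6 sd 0.23 across -0.23 Fz -0.18
```

Call:
{"api": "apply_moves", "payload": {
  "moves": [
    [[0.4, 0.0001, 0.0002, 0, 0], [0.4, 0.0001, 0.0003, 0, 0], [0.4, 0.0002, 0.0005, 0, 0], [0.4, 0.0002, 0.0006, 0, 0], [0.4, 0.0003, 0.0008, 0, 0], [0.4, 0.0003, 0.0009, 0, 0], [0.4, 0.0004, 0.0011, 0, 0], [0.4, 0.0004, 0.0012, 0, 0], [0.4, 0.0004, 0.0012, 0, 0], [0.4, 0.0004, 0.0012, 0, 0]]
  ]
}}

```text
clock: 21.63
ee_pos: [0.6151, 0.0677, 0.0173]
orientation: [2.553, 1.83, 0.0]
ft_force: [0.2, -0.6, 0.2]
gripper_width: 0.0343
grasp_force: 0.4
```

```bash
python3 -c "
from h import *
force(3)"
```

```text
t 21.78 s 118.56 z 17.4 Falong -0.58 sd 0.41 across 0.04 Fz -0.52
```

Call:
{"api": "apply_moves", "payload": {
  "moves": [
    [[0.4, 0.0001, 0.0002, 0, 0], [0.4, 0.0001, 0.0003, 0, 0], [0.4, 0.0002, 0.0005, 0, 0], [0.4, 0.0002, 0.0006, 0, 0], [0.4, 0.0003, 0.0008, 0, 0], [0.4, 0.0003, 0.0009, 0, 0], [0.4, 0.0004, 0.0011, 0, 0], [0.4, 0.0004, 0.0012, 0, 0], [0.4, 0.0004, 0.0012, 0, 0], [0.4, 0.0004, 0.0012, 0, 0]]
  ]
}}

```text
clock: 22.62
ee_pos: [0.6154, 0.0689, 0.0173]
orientation: [2.553, 1.83, -0.0]
ft_force: [-0.3, 0.4, -0.6]
gripper_width: 0.0339
grasp_force: 0.4
```

```bash
python3 -c "
from h import *
force(3)"
```

```text
t 22.77 s 119.81 z 17.4 Falong -0.64 sd 0.59 across 0.1 Fz -0.57
```

Call:
{"api": "apply_moves", "payload": {
  "moves": [
    [[0.4, 0.0001, 0.0002, 0, 0], [0.4, 0.0001, 0.0003, 0, 0], [0.4, 0.0002, 0.0005, 0, 0], [0.4, 0.0002, 0.0006, 0, 0], [0.4, 0.0003, 0.0008, 0, 0], [0.4, 0.0003, 0.0009, 0, 0], [0.4, 0.0004, 0.0011, 0, 0], [0.4, 0.0004, 0.0012, 0, 0], [0.4, 0.0004, 0.0012, 0, 0], [0.4, 0.0004, 0.0012, 0, 0]]
  ]
}}

```text
clock: 23.6
ee_pos: [0.6159, 0.0701, 0.0174]
orientation: [2.553, 1.83, 0.0]
ft_force: [0.5, -1.0, -1.0]
gripper_width: 0.0341
grasp_force: 0.4
```

```bash
python3 -c "
from h import *
force(3)"
```

```text
t 23.75 s 121.09 z 17.4 Falong -0.89 sd 0.27 across -0.29 Fz -0.47
```

Call:
{"api": "apply_moves", "payload": {
  "moves": [
    [[0.4, 0.0001, 0.0002, -0.0001, 0], [0.4, 0.0001, 0.0003, -0.0002, 0], [0.4, 0.0002, 0.0005, -0.0003, 0], [0.4, 0.0002, 0.0006, -0.0003, 0], [0.4, 0.0003, 0.0008, -0.0003, 0], [0.4, 0.0003, 0.0009, -0.0003, 0], [0.4, 0.0004, 0.0011, -0.0003, 0], [0.4, 0.0004, 0.0012, -0.0003, 0], [0.4, 0.0004, 0.0012, -0.0003, 0], [0.4, 0.0004, 0.0012, -0.0003, 0]]
  ]
}}

```text
clock: 24.58
ee_pos: [0.6162, 0.0713, 0.0171]
orientation: [2.553, 1.83, 0.0]
ft_force: [-0.9, -1.4, -0.5]
gripper_width: 0.0341
grasp_force: 0.4
```

```bash
python3 -c "
from h import *
force(3)"
```

```text
t 24.73 s 122.34 z 17.1 Falong -0.97 sd 0.68 across 0.43 Fz -0.38
```

Call:
{"api": "apply_moves", "payload": {
  "moves": [
    [[0.4, 0.0001, 0.0002, -0.0001, 0], [0.4, 0.0001, 0.0003, -0.0002, 0], [0.4, 0.0002, 0.0005, -0.0003, 0], [0.4, 0.0002, 0.0006, -0.0003, 0], [0.4, 0.0003, 0.0008, -0.0003, 0], [0.4, 0.0003, 0.0009, -0.0003, 0], [0.4, 0.0004, 0.0011, -0.0003, 0], [0.4, 0.0004, 0.0012, -0.0003, 0], [0.4, 0.0004, 0.0012, -0.0003, 0], [0.4, 0.0004, 0.0012, -0.0003, 0]]
  ]
}}

```text
clock: 25.57
ee_pos: [0.6166, 0.0723, 0.0167]
orientation: [2.553, 1.83, -0.0]
ft_force: [-0.7, -2.1, -0.2]
gripper_width: 0.0343
grasp_force: 0.7
```

```bash
python3 -c "
from h import *
force(3)"
```

```text
t 25.72 s 123.41 z 16.7 Falong -1.56 sd 0.62 across -0.27 Fz -0.29
```

The force is rising and the tool is lagging its command, so this may be the plunger. I'll take smaller steps.

Call:
{"api": "apply_moves", "payload": {
  "moves": [
    [[0.4, 0.0001, 0.0001, 0, 0], [0.4, 0.0001, 0.0002, 0, 0], [0.4, 0.0001, 0.0003, 0, 0], [0.4, 0.0002, 0.0004, 0, 0], [0.4, 0.0002, 0.0005, 0, 0], [0.4, 0.0002, 0.0005, 0, 0], [0.4, 0.0002, 0.0005, 0, 0], [0.4, 0.0002, 0.0005, 0, 0], [0.4, 0.0002, 0.0005, 0, 0], [0.4, 0.0002, 0.0005, 0, 0]]
  ]
}}

```text
clock: 26.55
ee_pos: [0.6167, 0.0728, 0.0167]
orientation: [2.553, 1.83, -0.001]
ft_force: [-0.6, -3.9, -0.5]
gripper_width: 0.0344
grasp_force: 1.7
```

```bash
python3 -c "
from h import *
force(5)"
```

```text
t 26.8 s 123.93 z 16.7 Falong -3.67 sd 0.58 across 0.13 Fz -0.61
```

The plunger is met at about 3.7 N. I'll push to about 6 N and hold.

Call:
{"api": "apply_moves", "payload": {
  "moves": [
    [[0.4, 0, 0.0001, 0, 0], [0.4, 0.0001, 0.0002, 0, 0], [0.4, 0.0001, 0.0003, 0, 0], [0.4, 0.0001, 0.0004, 0, 0], [0.4, 0.0002, 0.0005, 0, 0], [0.4, 0.0002, 0.0006, 0, 0], [0.4, 0.0002, 0.0006, 0, 0], [0.4, 0.0002, 0.0006, 0, 0], [0.4, 0.0002, 0.0006, 0, 0], [0.4, 0.0002, 0.0006, 0, 0]]
  ]
}}

```text
clock: 27.63
ee_pos: [0.6169, 0.0732, 0.0167]
orientation: [2.553, 1.83, -0.001]
ft_force: [-3.0, -4.4, 0.0]
gripper_width: 0.0344
grasp_force: 2.5
```

```bash
python3 -c "
from h import *
force(4)"
```

```text
t 27.83 s 124.34 z 16.7 Falong -4.66 sd 0.41 across 0.76 Fz 0.1
```

Call:
{"api": "apply_moves", "payload": {
  "moves": [
    [[0.4, 0, 0.0001, 0, 0], [0.4, 0.0001, 0.0002, 0, 0], [0.4, 0.0001, 0.0003, 0, 0], [0.4, 0.0001, 0.0004, 0, 0], [0.4, 0.0001, 0.0004, 0, 0], [0.4, 0.0001, 0.0004, 0, 0], [0.4, 0.0001, 0.0004, 0, 0], [0.4, 0.0001, 0.0004, 0, 0], [0.4, 0.0001, 0.0004, 0, 0], [0.4, 0.0001, 0.0004, 0, 0]]
  ]
}}

```text
clock: 28.67
ee_pos: [0.6169, 0.0733, 0.0167]
orientation: [2.553, 1.83, -0.001]
ft_force: [-1.5, -5.7, -0.1]
gripper_width: 0.0338
grasp_force: 2.7
```

```bash
python3 -c "
from h import *
force(8)"
```

```text
t 29.07 s 124.44 z 16.7 Falong -5.15 sd 0.52 across -0.02 Fz -0.4
```

Call:
{"api": "apply_moves", "payload": {
  "moves": [
    [[0.4, 0, 0.0001, 0, 0], [0.4, 0.0001, 0.0002, 0, 0], [0.4, 0.0001, 0.0003, 0, 0], [0.4, 0.0001, 0.0004, 0, 0], [0.4, 0.0001, 0.0004, 0, 0], [0.4, 0.0001, 0.0004, 0, 0], [0.4, 0.0001, 0.0004, 0, 0], [0.4, 0.0001, 0.0004, 0, 0], [0.4, 0.0001, 0.0004, 0, 0], [0.4, 0.0001, 0.0004, 0, 0]]
  ]
}}

```text
clock: 29.9
ee_pos: [0.617, 0.0734, 0.0166]
orientation: [2.553, 1.829, -0.002]
ft_force: [-2.2, -5.1, 0.1]
gripper_width: 0.0341
grasp_force: 3.0
```

```bash
python3 -c "
from h import *
force(8)"
```

```text
t 30.3 s 124.58 z 16.6 Falong -6.04 sd 0.36 across 0.06 Fz -0.19
```

The total is about 6 N. I'll make a tiny trim and hold for over a second.

Call:
{"api": "apply_moves", "payload": {
  "moves": [
    [[0.4, 0, 0.0001, 0, 0], [0.4, 0, 0.0002, 0, 0], [0.4, 0, 0.0002, 0, 0], [0.4, 0, 0.0002, 0, 0], [0.4, 0, 0.0002, 0, 0], [0.4, 0, 0.0002, 0, 0], [0.4, 0, 0.0002, 0, 0], [0.4, 0, 0.0002, 0, 0], [0.4, 0, 0.0002, 0, 0], [0.4, 0, 0.0002, 0, 0]]
  ]
}}

```text
clock: 31.13
ee_pos: [0.6169, 0.0735, 0.0166]
orientation: [2.553, 1.829, -0.002]
ft_force: [-3.0, -5.6, -1.7]
gripper_width: 0.0342
grasp_force: 3.0
```

```bash
python3 -c "
from h import *
force(12)"
```

```text
t 31.73 s 124.64 z 16.7 Falong -6.18 sd 0.43 across 0.17 Fz -0.26
```

Held at about 6 N for well over a second. Now I'll ease off at about 6 mm/s.

Call:
{"api": "apply_moves", "payload": {
  "moves": [
    [[0.4, -0.0001, -0.0003, 0, 0], [0.4, -0.0002, -0.0006, 0, 0], [0.4, -0.0004, -0.001, 0, 0], [0.4, -0.0005, -0.0015, 0, 0], [0.4, -0.0007, -0.002, 0, 0], [0.4, -0.0009, -0.0025, 0, 0], [0.4, -0.001, -0.003, 0, 0], [0.4, -0.0012, -0.0035, 0, 0], [0.4, -0.0014, -0.004, 0, 0], [0.4, -0.0015, -0.0045, 0, 0]]
  ]
}}

```text
clock: 32.57
ee_pos: [0.6161, 0.0713, 0.017]
orientation: [-2.552, -1.831, -0.002]
ft_force: [-0.1, -0.5, -0.5]
gripper_width: 0.034
grasp_force: 0.1
```

Call:
{"api": "apply_moves", "payload": {
  "moves": [
    [[0.4, -0.0002, -0.0005, 0, 0], [0.4, -0.0003, -0.001, 0, 0], [0.4, -0.0005, -0.0015, 0, 0], [0.4, -0.0007, -0.002, 0, 0], [0.4, -0.0008, -0.0025, 0, 0], [0.4, -0.001, -0.003, 0, 0], [0.4, -0.0012, -0.0035, 0, 0], [0.4, -0.0014, -0.004, 0, 0], [0.4, -0.0015, -0.0045, 0, 0], [0.4, -0.0017, -0.005, 0, 0]]
  ]
}}

```text
clock: 33.4
ee_pos: [0.614, 0.065, 0.0167]
orientation: [2.553, 1.83, -0.0]
ft_force: [-0.3, 0.7, 0.1]
gripper_width: 0.034
grasp_force: 0.1
```

Call:
{"api": "apply_moves", "payload": {
  "moves": [
    [[0.4, -0.0002, -0.0005, 0, 0], [0.4, -0.0003, -0.001, 0, 0], [0.4, -0.0005, -0.0015, 0, 0], [0.4, -0.0007, -0.002, 0, 0], [0.4, -0.0008, -0.0025, 0, 0], [0.4, -0.001, -0.0029, 0, 0], [0.4, -0.0011, -0.0033, 0, 0], [0.4, -0.0012, -0.0036, 0, 0], [0.4, -0.0013, -0.0039, 0, 0], [0.4, -0.0014, -0.0042, 0, 0]]
  ]
}}

```text
clock: 34.23
ee_pos: [0.6126, 0.0609, 0.0167]
orientation: [2.553, 1.83, 0.0]
ft_force: [-0.2, 0.3, 0.8]
gripper_width: 0.0342
grasp_force: 0.0
```

```bash
python3 -c "
from h import *
status();force(3)"
```

```text
t 34.23 tcp s,t,z 111.3 0.4 16.7 F along 0.2 across 0.3 z 0.82
  t -30 s [126.4 139.6 148.3] top z 39.5
  t -10 s [126.5 139.7 148.2] top z 39.6
  t 10 s [126.2 139.3 147.9] top z 38.9
  t 30 s [126.2 139.6 148.2] top z 39.3
t 34.43 s 111.26 z 16.7 Falong -0.72 sd 0.38 across 0.19 Fz -0.06
```

The vial is still following the fingers. I'll go slower over the last few mm.

Call:
{"api": "apply_moves", "payload": {
  "moves": [
    [[0.4, -0.0001, -0.0003, 0, 0], [0.4, -0.0002, -0.0006, 0, 0], [0.4, -0.0003, -0.0009, 0, 0], [0.4, -0.0004, -0.0012, 0, 0], [0.4, -0.0005, -0.0015, 0, 0], [0.4, -0.0006, -0.0018, 0, 0], [0.4, -0.0007, -0.0021, 0, 0], [0.4, -0.0008, -0.0024, 0, 0], [0.4, -0.0009, -0.0027, 0, 0], [0.4, -0.001, -0.003, 0, 0]]
  ]
}}

```text
clock: 35.27
ee_pos: [0.6116, 0.0579, 0.0168]
orientation: [2.553, 1.83, 0.0]
ft_force: [0.2, -0.4, 0.5]
gripper_width: 0.0341
grasp_force: 0.0
```

Call:
{"api": "apply_moves", "payload": {
  "moves": [
    [[0.4, -0.0001, -0.0003, 0, 0], [0.4, -0.0002, -0.0006, 0, 0], [0.4, -0.0003, -0.0009, 0, 0], [0.4, -0.0004, -0.0012, 0, 0], [0.4, -0.0005, -0.0015, 0, 0], [0.4, -0.0006, -0.0018, 0, 0], [0.4, -0.0007, -0.0021, 0, 0], [0.4, -0.0008, -0.0024, 0, 0], [0.4, -0.0009, -0.0027, 0, 0], [0.4, -0.001, -0.003, 0, 0]]
  ]
}}

```text
clock: 36.1
ee_pos: [0.6106, 0.0549, 0.0167]
orientation: [2.553, 1.83, 0.0]
ft_force: [0.6, -0.3, 0.6]
gripper_width: 0.0344
grasp_force: 0.0
```

Call:
{"api": "apply_moves", "payload": {
  "moves": [
    [[0.4, -0.0002, -0.0005, 0, 0], [0.4, -0.0004, -0.0012, 0, 0], [0.4, -0.0007, -0.002, 0, 0], [0.4, -0.001, -0.003, 0, 0], [0.4, -0.0014, -0.004, 0, 0], [0.4, -0.0017, -0.005, 0, 0], [0.4, -0.002, -0.006, 0.0005, 0], [0.4, -0.0024, -0.007, 0.001, 0], [0.4, -0.0027, -0.008, 0.001, 0], [0.4, -0.003, -0.009, 0.001, 0]]
  ]
}}

```text
clock: 36.93
ee_pos: [0.6077, 0.0458, 0.0178]
orientation: [2.553, 1.83, 0.0]
ft_force: [0.0, 0.2, 1.1]
gripper_width: 0.0345
grasp_force: 0.0
```

```bash
python3 -c "
from h import *
status()
for i in range(4): grab_frame('top')
status('w5')"
```

```text
t 36.93 tcp s,t,z 95.4 0.3 17.8 F along 0.22 across 0.03 z 1.13
  t -30 s [122.1 135.9 145.4] top z 39.6
  t -10 s [122.1 135.8 145.2] top z 39.5
  t 10 s [121.2 135.7 145. ] top z 39.1
  t 30 s [121.1 135.6 145.2] top z 39.5
t 37.18 tcp s,t,z 95.6 0.4 17.7 F along 0.45 across 0.68 z -0.51
  t -30 s [122.2 136.5 148.5] top z 40.0
  t -10 s [121.8 136.3 148.2] top z 39.9
  t 10 s [122.3 136.4 148.2] top z 39.5
  t 30 s [121.8 136.3 148. ] top z 39.9
```

View pics/w5.png

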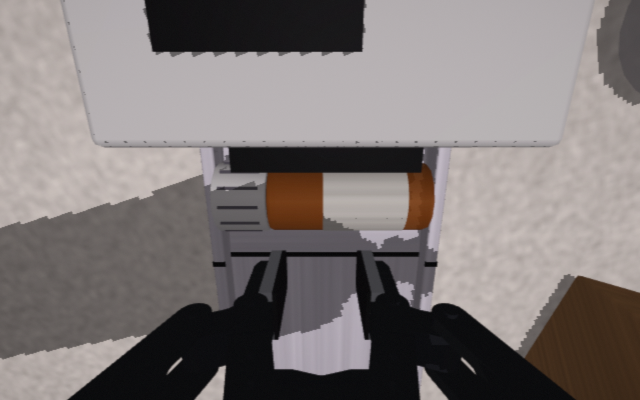

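The vial lies still against the flap at wrist px (322,198), axis at about 135 mm, with the fingers clear. I'll back off, lift and hand in.

Call:
{"api": "apply_moves", "payload": {
  "moves": [
    [[0.4, -0.001, -0.003, 0, 0], [0.4, -0.003, -0.009, 0, 0], [0.4, -0.006, -0.017, 0.005, 0], [0.4, -0.008, -0.024, 0.015, 0], [0.4, -0.01, -0.03, 0.03, 0], [0.4, -0.01, -0.03, 0.045, 0], [0.4, -0.01, -0.03, 0.06, 0], [0.4, -0.01, -0.03, 0.07, 0], [0.4, -0.01, -0.03, 0.075, 0], [0.4, -0.01, -0.03, 0.075, 0]]
  ]
}}

```text
clock: 38.07
ee_pos: [0.5987, 0.0157, 0.0948]
orientation: [2.553, 1.829, 0.005]
ft_force: [-0.4, 0.9, 0.4]
gripper_width: 0.034
grasp_force: 0.0
```

```bash
python3 -c "
from h import *
status();print(hand_in())"
```

```text
t 38.07 tcp s,t,z 64.1 -0.9 94.8 F along 0.73 across 0.69 z 0.35
  t -30 s [120.1 134.5 148.1] top z 38.5
  t -10 s [120.1 134.5 146.7] top z 38.3
  t 10 s [120.  133.9 146.2] top z 37.8
  t 30 s [120.2 134.4 146.8] top z 38.3
the job is handed in; nothing more can be done
None
```

Handed in at about 38 s: I rolled the vial over the mark to the flap, pressed it on the plunger at about 6 N for over a second and eased it off slowly, and it was lying still against the flap with the gripper clear (the hand-in returned no verdict).

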